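# Tip the standing carton label-up onto the parcel scale and take its weight

### The job

The carton standing on edge on the parcel scale is to be weighed with its address label up: push it over with the fingertips, high on the label side, so that it falls flat onto the platform with the label on top and lies wholly inside the yellow frame, nudging it sideways or endways with the fingertips if it came down over the line. When it lies still in the frame, press the green key of the weight display fully down with a fingertip and let it spring back, without pressing the grey or the yellow key. Only push: do not grip or lift the carton, and leave the tape dispenser, the spray bottle and the roll of tape where they are.

Things in the scene. Friction and masses are not known exactly. Their poses are not given: they have to be found in the camera images.
- carton: Closed brown carton, loose, 0.28 to 0.56 kg: 60 mm thick (x), 150 wide (y), 190 tall as it stands (z). Origin: centre of the face it stands on at the start. Its -x side is the 150 x 190 face with the white label; it looks roughly to the robot, near the scale's near edge, and +x points across the platform. Pushed over in +x, it falls by itself past 18 degrees of lean and ends with -x up.
- carton_mid (a point): Centre of the carton (30 mm above the platform when the carton lies flat, 95 mm when it stands). Axes as the carton's.
- carton_foot (a point): Middle of the lower edge of the carton's unlabelled face, about which it tips over; stays on the platform throughout. The carton may stand up to 50 mm to the side of the frame's middle line and 7 degrees askew, so that it may come down over the line.
- carton_corner0 (a point): Corner of the label face: carton x = -30 mm, y = +75 mm, z = 0 (foot end). The four corners are uppermost when the carton lies label up.
- carton_corner1 (a point): Corner of the label face: carton x = -30 mm, y = -75 mm, z = 0 (foot end).
- carton_corner2 (a point): Corner of the label face: carton x = -30 mm, y = -75 mm, z = 190 mm (top end).
- carton_corner3 (a point): Corner of the label face: carton x = -30 mm, y = +75 mm, z = 190 mm (top end).
- frame (a point): Centre of the yellow frame printed on the scale's platform, on its surface. Lines 10 mm wide; 250 mm along x and 210 mm along y over the outside of the lines (230 x 190 inside them). z is up. The scale is fixed; its flat black platform is 340 mm (x) by 310 mm (y), 50 mm above the bench, its centre 20 mm from the frame's centre towards -x.
- green_key_top (a point): Centre of the top of the green key, 30 mm (x) by 26 mm (y), 47.5 mm above the bench when up, on the front deck (36 mm high) of the weight display. x points from the keys to the screen. The yellow key is centred 48 mm from it in +y, the grey-white one 96 mm in +y.
- display: Weight display, a fixed grey desk unit 130 mm (x) by 160 mm (y), beside the scale; origin at the centre of its underside. Three keys in a row along y on its deck, 32 mm from the centre towards -x; beyond them, from x = +5 mm, a tilted screen rises to 105 mm above the bench.
- green_key (a joint): Travel of the green key: 0 up, 0.005 m fully down. Spring-loaded: about 1.5 N to start, 4 N fully down; counts as pressed beyond 3 mm.
- yellow_key (a joint): Travel of the yellow (tare) key, like the green one. Not to be pressed.
- grey_key (a joint): Travel of the grey-white (zero) key, like the green one. Not to be pressed.
- dispenser: Red desk tape dispenser, loose, 150 x 62 mm, 90 mm high; origin at the centre of its underside. To be left alone.
- sprayer: White spray bottle, loose, 74 mm diameter, 200 mm high, trigger head reaching 57 mm out to its -x; origin at the centre of its underside. To be left alone.
- tape_roll: Roll of brown packing tape lying flat, loose, 100 mm diameter, 48 mm high; origin at the centre of its underside. To be left alone.
Things that resemble listed ones, but are neither listed nor needed, are in the scene too. Several things have the shape of the carton; the one meant has the colours described above. What is shaped like the display but brown is not meant.

How it is judged (in metres and radians):
On the way, in this order (a step that is already met when the one before it is completed fails the run):
1. the carton lies flat and still, label up, inside the yellow frame, nothing touching it but the scale (angle between carton's own x axis and vertical above 3.04 rad and z of carton_mid in the frame of frame between 0.02 and 0.04 m and x of carton_corner0 in the frame of frame between -0.125 and 0.125 m and y of carton_corner0 in the frame of frame between -0.105 and 0.105 m and x of carton_corner1 in the frame of frame between -0.125 and 0.125 m and y of carton_corner1 in the frame of frame between -0.105 and 0.105 m and x of carton_corner2 in the frame of frame between -0.125 and 0.125 m and y of carton_corner2 in the frame of frame between -0.105 and 0.105 m and x of carton_corner3 in the frame of frame between -0.125 and 0.125 m and y of carton_corner3 in the frame of frame between -0.105 and 0.105 m and linear speed of carton below 0.01 m/s and angular speed of carton below 0.05 rad/s and contact force between carton and the fingers below 0.1 N), for 0.2 s.
2. the green key is pressed down with the carton lying so (value of joint green_key above 0.003 m and angle between carton's own x axis and vertical above 3.04 rad and z of carton_mid in the frame of frame between 0.02 and 0.04 m and x of carton_corner0 in the frame of frame between -0.125 and 0.125 m and y of carton_corner0 in the frame of frame between -0.105 and 0.105 m and x of carton_corner1 in the frame of frame between -0.125 and 0.125 m and y of carton_corner1 in the frame of frame between -0.105 and 0.105 m and x of carton_corner2 in the frame of frame between -0.125 and 0.125 m and y of carton_corner2 in the frame of frame between -0.105 and 0.105 m and x of carton_corner3 in the frame of frame between -0.125 and 0.125 m and y of carton_corner3 in the frame of frame between -0.105 and 0.105 m and linear speed of carton below 0.01 m/s and angular speed of carton below 0.05 rad/s), for 0.02 s.
At the end, for the whole second after the job is handed in: The carton lies flat on the platform, label up (within 0.1 rad), at rest, all four corners inside the outer edge of the yellow frame's lines (250 x 210 mm); the green key has been pressed beyond 3 mm and is back up (angle between carton's own x axis and vertical above 3.04 rad and z of carton_mid in the frame of frame between 0.02 and 0.04 m and x of carton_corner0 in the frame of frame between -0.125 and 0.125 m and y of carton_corner0 in the frame of frame between -0.105 and 0.105 m and x of carton_corner1 in the frame of frame between -0.125 and 0.125 m and y of carton_corner1 in the frame of frame between -0.105 and 0.105 m and x of carton_corner2 in the frame of frame between -0.125 and 0.125 m and y of carton_corner2 in the frame of frame between -0.105 and 0.105 m and x of carton_corner3 in the frame of frame between -0.125 and 0.125 m and y of carton_corner3 in the frame of frame between -0.105 and 0.105 m and linear speed of carton below 0.01 m/s and angular speed of carton below 0.05 rad/s and value of joint green_key below 0.001 m); the robot touches nothing.
It fails at once if the carton was lifted or tipped the wrong way: the edge it tips about rose more than 35 mm off the platform (z of carton_foot in the frame of frame above 0.035 m).
It fails at once if the carton was gripped: the fingers stood astride it and touched it (contact force between the fingers and carton above 0.3 N and x of the grasp point in the frame of carton between -0.018 and 0.018 m and y of the grasp point in the frame of carton between -0.063 and 0.063 m and z of the grasp point in the frame of carton between 0.012 and 0.178 m).
It fails at once if the green key was pressed before the carton lay label up in the frame (value of joint green_key above 0.003 m and not (angle between carton's own x axis and vertical above 3.04 rad and z of carton_mid in the frame of frame between 0.02 and 0.04 m and x of carton_corner0 in the frame of frame between -0.125 and 0.125 m and y of carton_corner0 in the frame of frame between -0.105 and 0.105 m and x of carton_corner1 in the frame of frame between -0.125 and 0.125 m and y of carton_corner1 in the frame of frame between -0.105 and 0.105 m and x of carton_corner2 in the frame of frame between -0.125 and 0.125 m and y of carton_corner2 in the frame of frame between -0.105 and 0.105 m and x of carton_corner3 in the frame of frame between -0.125 and 0.125 m and y of carton_corner3 in the frame of frame between -0.105 and 0.105 m)).
It fails at once if the grey or the yellow key was pressed (value of joint any of grey_key, yellow_key above 0.002 m).
It fails at once if the tape dispenser, spray bottle or roll of tape was moved more than 20 mm or tipped (distance of any of dispenser, sprayer, tape_roll from where it was at the start of the episode above 0.02 m or angle between any of dispenser, sprayer, tape_roll's own z axis and vertical above 0.2 rad).
It also fails if it takes over 58 s, if anything falls off the work surface, if the arm or the gripper's body presses on something with over 40 N, if the wrist force passes 120 N, or if a joint passes its speed limit or range.

### The arm

A 7-joint arm with a two-finger parallel gripper is mounted at the origin on the work surface. World frame = base frame: x ahead of the robot, y to its left, z up, the work surface at z = 0. Lengths are in mm, angles in degrees, forces in N, time in s.
With the tool pointing down it reaches from about 425 to 950 mm from the base axis. Payload 4.7 kg.
Tool frame: the origin (TCP) lies on the centre line of the jaws, within the pads' length; the fingertips stand 14 mm ahead of it and the grasp point (between the pads) lies 5 mm behind it; z points along the fingers, y is the direction in which the jaws open and shut (so a half turn about z gives the same grasp; the last joint's range is limited). The gripper opens to 87 mm and grips with 3 to 60 N. Pads are 19 mm wide; open, the fingers measure 117 mm over their backs; the gripper's body (75 mm by 190 mm) begins 51 mm behind the grasp point.
Start: joints at [-71.843, 26.849, -2.785, 87.806, 1.381, 65.374, -4.715], TCP at [228.751, 635.075, 236.573] pointing down, gripper open.
Joint ranges: [-148.3, 148.3], [-19.14, 114.17], [-79.39, 73.82], [5.75, 140.21], [-59.74, 239.74], [12.07, 113.84], [-152.46, 152.46]. Speed limits (degrees/s): [147.25, 147.25, 180, 180, 180, 180, 180].

### API

Orientations are given as [roll, pitch, yaw] about the fixed x, y, z axes, in that order (R = Rz(yaw) Ry(pitch) Rx(roll)).
In Python, from station import ctrl gives the robot as it stands. Calls block until the motion is done:
- ctrl.movep(position, orientation): joint-space move of the TCP to a pose.
- ctrl.move_straight(position, speed=150, attitude=None, stop_force=None): straight line of the TCP; attitude=None keeps the orientation; speed is the mean speed in mm/s. With stop_force (N) it stops when the force on the tool has changed by that much, and returns True; else False.
- ctrl.goto_joints(angles): joint-space move.
- ctrl.command_gripper(opening, effort=None): finger opening in mm; effort is the grip in N (None keeps the last); returns when the fingers have stopped.
- ctrl.hold(seconds).
- ctrl.solve_ik(position, orientation): joint angles nearest the present ones, or None.
- ctrl.sense(): the state.
- ctrl.snapshot(name): name is "side" or "top" or "wrist"; returns the picture (420x560x3 uint8, red, green, blue); there is no depth.
- ctrl.camera_info(name): a dict with "vertical_fov" (degrees; the focal length in pixels is half the picture's height over the tangent of half this angle, whatever the lens; pixels are square), "cx", "cy" (the principal point, pixels), "R" (3x3) and "t" (3): a world point X has camera coordinates R X + t. Camera axes: x right, y down, z forward; pixel columns grow to the right and rows downward; lengths in mm; the calibration is good to about 2 mm. A picture is of the moment at which its call begins: read the wrist's pose just before it. camera_info takes no time and is no camera call; for the wrist camera it gives the pose at the moment of the call.
A pose or a line that the arm cannot do raises ctrl.Unreachable and nothing moves.
- ctrl.finish_job(): hands the job in, once; it reports no verdict.
The state is a dict: "time": time; "joint_pos": joint angles; "dq": joint speeds; "joint_torque": joint torques, N m; "tool_pos": TCP position; "tool_rot": TCP orientation; "ft_force": force on the tool from outside, world axes, zero at the start; "moment": the same for the moment, N m; "opening": finger opening in mm.
Only numpy, scipy, OpenCV 4.12 (cv2) and the standard library are available. Lean on these libraries where they do the work, as an engineer would, in place of code of your own. Each camera call takes 0.05 s, during which the arm holds its last target. There are 200 camera calls.

## Working session

There is one attempt and no reset: what is moved stays moved. The work goes in short steps, each a Python script; the robot and the scene stay as the last script left them, time stands still between calls to the robot, and variables do not carry over. Pictures are saved under pics/ and viewed, about 8 in all and at most 12, crops included, and the job is handed in when it is done.

```bash
ls; mkdir -p pics; python3 - <<'E'
from station import ctrl
import cv2,numpy as np
s=ctrl.sense();print(s['time'],s['tool_pos'],s['tool_rot'])
for n in("side","top"):
    im=ctrl.snapshot(n);cv2.imwrite(f"pics/{n}0.png",im[:,:,::-1])
    c=ctrl.camera_info(n);print(n,c)
E
```

```text
pics
0.0 [228.52440702 634.52634627 235.45070458] [-1.79884612e+02  3.78457449e-03  1.60194167e+02]
side {'vertical_fov': 45.356395013210474, 'cx': 273.9128535938793, 'cy': 213.419454415339, 'R': array([[ 0.95645418,  0.29185888, -0.00371383],
       [ 0.17656976, -0.58867674, -0.78884904],
       [-0.23241884,  0.75384222, -0.61457578]]), 't': array([-410.56757046,  -12.66047404, 1890.48992186])}
top {'vertical_fov': 54.08305612201324, 'cx': 277.2462454759145, 'cy': 218.27885085697156, 'R': array([[-0.02854978, -0.99953883, -0.01034567],
       [-0.99741105,  0.02916933, -0.06572928],
       [ 0.06600074,  0.00844233, -0.99778386]]), 't': array([ -69.88142595,  489.4116577 , 1387.93388848])}
```

View pics/top0.png

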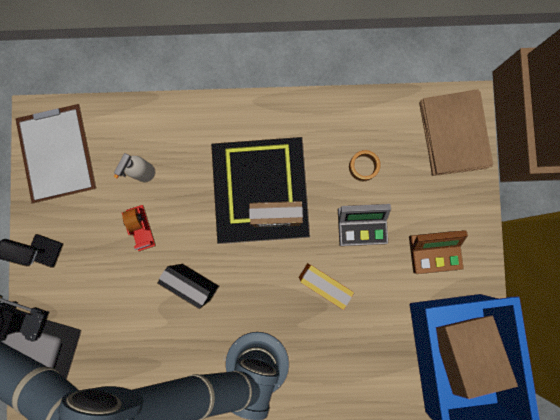

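View pics/side0.png

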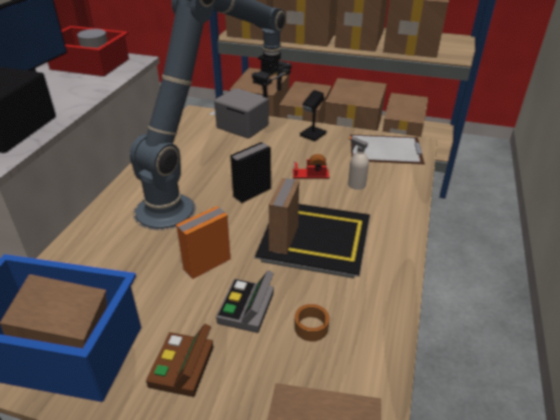

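```bash
cat > h.py <<'E'
import numpy as np,cv2
from station import ctrl
def ray(c,uv):
    f=210/np.tan(np.radians(c['vertical_fov'])/2)
    uv=np.atleast_2d(uv).astype(float)
    d=np.c_[(uv[:,0]-c['cx'])/f,(uv[:,1]-c['cy'])/f,np.ones(len(uv))]@c['R']
    return -c['R'].T@c['t'],d
def onplane(c,uv,z):
    o,d=ray(c,uv); return (o+d*((z-o[2])/d[:,2])[:,None])[:,:2]
def proj(c,X):
    f=210/np.tan(np.radians(c['vertical_fov'])/2)
    p=np.atleast_2d(X)@c['R'].T+c['t']; return p[:,:2]/p[:,2:]*f+[c['cx'],c['cy']]
def mask(im,lo,hi,box):
    m=cv2.inRange(cv2.cvtColor(im,cv2.COLOR_RGB2HSV),lo,hi); k=np.zeros_like(m)
    x0,y0,x1,y1=box; k[y0:y1,x0:x1]=m[y0:y1,x0:x1]; return k
def pts(m): return np.argwhere(m)[:,::-1]
E
python3 - <<'E'
from h import *
im=cv2.imread('pics/top0.png')[:,:,::-1].copy();c=ctrl.camera_info('top')
print('cam',ray(c,[[0,0]])[0])
Y=mask(im,(24,120,90),(36,255,255),(205,135,310,245))
p=onplane(c,pts(Y),50).astype(np.float32);r=cv2.minAreaRect(p);print('frame',len(p),r,cv2.boxPoints(r))
for n,lo,hi in(('green',(45,120,60),(75,255,255)),('yellow',(22,120,90),(36,255,255))):
    m=mask(im,lo,hi,(335,225,392,246));q=onplane(c,pts(m),47.5);print(n,len(q),q.mean(0),pts(m).mean(0))
a=cv2.resize(im[130:250,205:310],None,fx=4,fy=4,interpolation=cv2.INTER_CUBIC)
b=cv2.resize(im[195:255,330:395],None,fx=4,fy=4,interpolation=cv2.INTER_CUBIC)
s=cv2.imread('pics/side0.png')[:,:,::-1];b2=cv2.resize(s[170:260,255:320],None,fx=2.6,fy=2.6,interpolation=cv2.INTER_CUBIC)
o=np.zeros((480,690,3),np.uint8);o[:,:420]=a;o[:240,422:682]=b;o[242:242+b2.shape[0],422:422+b2.shape[1]]=b2
cv2.imwrite('pics/crop1.png',o[:,:,::-1])
E
```

```text
cam [ 394.54482824  -95.84240104 1416.30373714]
frame 828 ((604.415283203125, -26.846435546875), (253.47872924804688, 213.94688415527344), 2.4497785568237305) [[ 473.2193    74.61194]
 [ 482.3642  -139.13942]
 [ 735.61127 -128.30481]
 [ 726.4664    85.44655]]
green 71 [ 422.83922301 -418.39763247] [378.45070423 234.05633803]
yellow 86 [ 422.74868584 -370.51466565] [364.  234.5]
```

View pics/crop1.png

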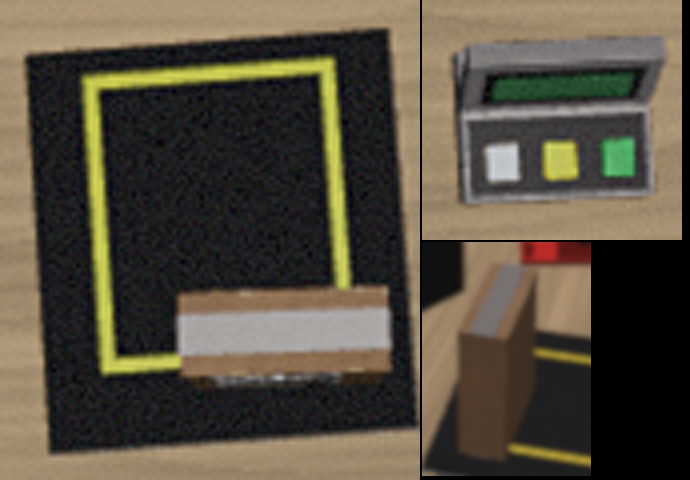

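```bash
cat >> h.py <<'E'
F=np.array([604.4,-26.85]);YF=np.radians(2.45)
RF=np.array([[np.cos(YF),-np.sin(YF)],[np.sin(YF),np.cos(YF)]])
def toF(p): return (np.atleast_2d(p)-F)@RF
def fromF(p): return np.atleast_2d(p)@RF.T+F
E
python3 - <<'E'
from h import *
im=cv2.imread('pics/top0.png')[:,:,::-1].copy();c=ctrl.camera_info('top')
# far edge + near edge of top: brightness > platform, per column
g=cv2.cvtColor(im,cv2.COLOR_RGB2GRAY).astype(float)
hsv=cv2.cvtColor(im,cv2.COLOR_RGB2HSV)
m=((g>75)&~((hsv[...,0]>23)&(hsv[...,0]<40)&(hsv[...,1]>90))).astype(np.uint8)
k=np.zeros_like(m);k[196:224,240:308]=m[196:224,240:308]
n,l,st,_=cv2.connectedComponentsWithStats(k);i=1+st[1:,4].argmax();print(st[i])
q=pts(l==i);w=onplane(c,q,240).astype(np.float32);r=cv2.minAreaRect(w);b=cv2.boxPoints(r);print(r);print(b);print('inF',toF(b))
far=[(u,q[q[:,0]==u,1].min()-.5) for u in range(253,300)]
far=onplane(c,far,240);s=np.polyfit(far[:,1],far[:,0],1);print('far slope deg',np.degrees(np.arctan(s[0])),s)
for o in([200,0],):
  try:
    for x in(390,400,410,420,430): print(x,ctrl.solve_ik([x,-75,240],[180,0,182]) is not None,ctrl.solve_ik([x,-75,240],[180,0,2])is not None)
  except Exception as e:print(e)
E
```

```text
[ 249  201   54   23 1135]
((490.59088134765625, -81.3432846069336), (152.15576171875, 63.28887939453125), 88.33168029785156)
[[ 456.74496   -156.46764  ]
 [ 520.007     -158.3102   ]
 [ 524.43677     -6.218933 ]
 [ 461.17474     -4.3763733]]
inF [[-153.06089953 -123.18726438]
 [ -89.93543743 -127.73243692]
 [ -79.00821124   24.03043939]
 [-142.13364285   28.57561063]]
far slope deg -0.11268760715962492 [-1.96677231e-03  5.19608336e+02]
390 True True
400 True True
410 True True
420 True True
430 True True
```

```bash
python3 - <<'E'
from h import *
p=ctrl.sense()['tool_pos'];O=[180,0,-179.5]
ctrl.move_straight([p[0],p[1],400],speed=200)
ctrl.movep([420,-81,400],O)
ctrl.command_gripper(60)
ctrl.move_straight([420,-81,229],speed=150)
print(ctrl.sense()['joint_pos'],ctrl.sense()['time'],ctrl.sense()['opening'])
ctrl.move_straight([524,-80.2,229],speed=50)
ctrl.hold(.5);print(ctrl.sense()['tool_pos'],ctrl.sense()['ft_force'])
ctrl.move_straight([440,-81,300],speed=200)
ctrl.move_straight([440,-81,330],speed=200)
ctrl.movep([440,-330,330],[180,0,-90])
print(ctrl.sense()['time'])
c=ctrl.camera_info('top')
a=ctrl.snapshot('top');b=ctrl.snapshot('side')
cv2.imwrite('pics/top1.png',a[:,:,::-1])
cv2.imwrite('pics/c2.png',np.hstack([cv2.resize(a[120:270,190:410],(660,450))[:,:,::-1]]))
E
```

```text
[-41.91241375   3.31553001  50.26308992 121.95069857  -3.1065894
  55.88625563 100.54436518] 5.75 59.78301145187074
[524.00660883 -80.19842683 229.01280244] [ 0.49105463 -0.40105157 -0.21709513]
12.7417
```

View pics/c2.png

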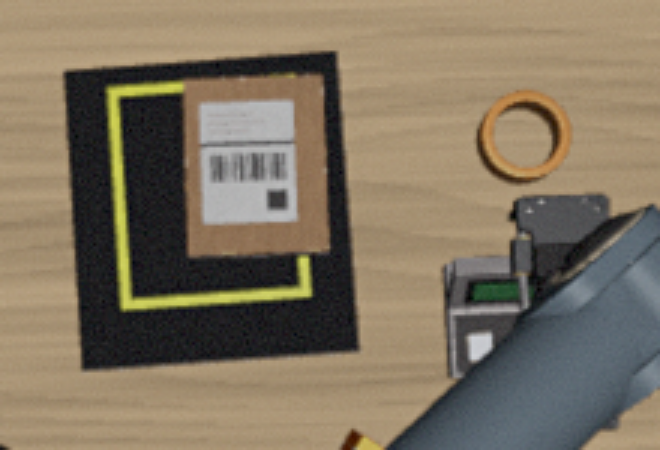

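```bash
cat >> h.py <<'E'
def carton(im,c):
    hsv=cv2.cvtColor(im,cv2.COLOR_RGB2HSV)
    yel=(hsv[...,0]>23)&(hsv[...,0]<40)&(hsv[...,1]>100)
    m=((hsv[...,2]>75)&~yel).astype(np.uint8)
    # stay within the platform outline (projected, shrunk)
    P=fromF([[-185,-150],[145,-150],[145,150],[-185,150]])
    k=np.zeros_like(m);cv2.fillPoly(k,[proj(c,np.c_[P,np.full(4,50)]).astype(np.int32)],1)
    m=cv2.morphologyEx(m*k,cv2.MORPH_OPEN,np.ones((5,5),np.uint8))
    n,l,st,_=cv2.connectedComponentsWithStats(m);i=1+st[1:,4].argmax()
    r=cv2.minAreaRect(onplane(c,pts(l==i),110).astype(np.float32))
    return r,toF(cv2.boxPoints(r)),toF([r[0]])[0]
E
python3 - <<'E'
from h import *
im=cv2.imread('pics/top1.png')[:,:,::-1].copy()
for x in carton(im,ctrl.camera_info('top')):print(x)
s=ctrl.sense();print(s['time'],s['tool_pos'])
E
```

```text
((621.4979248046875, -80.52269744873047), (193.4984588623047, 151.76817321777344), 0.35220324993133545)
[[ -79.11871103   25.02023151]
 [ -84.67417352 -126.64623047]
 [ 108.69455131 -133.72928861]
 [ 114.25001369   17.93717098]]
[ 14.78792009 -54.35452974]
12.8417 [ 440.08540028 -329.85714414  329.99875458]
```

```bash
python3 - <<'E'
from h import *
O=[180,0,-87.55]
a=fromF([[13,-175]])[0];e=fromF([[13,-84.5]])[0];b=fromF([[13,-110]])[0]
ctrl.movep([*a,300],O)
ctrl.move_straight([*a,77],speed=150)
s=ctrl.sense();print(s['time'],s['tool_pos'],s['ft_force'])
ctrl.move_straight([*e,77],speed=40)
s=ctrl.sense();print(s['tool_pos'],s['ft_force'])
ctrl.move_straight([*b,77],speed=60)
ctrl.move_straight([*a,300],speed=250)
ctrl.movep([440,-330,300],[180,0,-120])
print(ctrl.sense()['time'])
c=ctrl.camera_info('top');im=ctrl.snapshot('top')
cv2.imwrite('pics/top2.png',im[:,:,::-1])
cv2.imwrite('pics/c3.png',cv2.resize(im[120:270,190:410],(660,450))[:,:,::-1])
for x in carton(im,c):print(x)
E
```

```text
15.3833 [ 625.44452731 -201.4689022    77.95669121] [-0.26143286  0.41556658  0.25298727]
[ 621.04733612 -110.87141803   77.05640982] [ 0.33883911 -3.58189838  0.98394651]
20.3417
((615.1475830078125, -26.116241455078125), (190.5558319091797, 152.3015899658203), 2.37375807762146)
[[-84.40735817  76.55116514]
 [-84.61007211 -75.75028939]
 [105.94560849 -76.00385109]
 [106.14832227  76.29759963]]
[10.76912508  0.27365512]
```

View pics/c3.png

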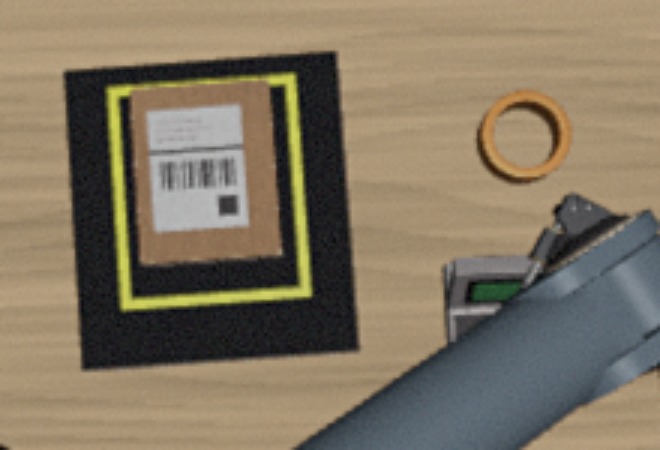

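```bash
python3 - <<'E'
from h import *
s=np.radians(8);K=np.array([424.8,-418.4]);O=[180,8,180]
def T(z): return [K[0]-14*np.sin(s),K[1],z+14*np.cos(s)]
ctrl.command_gripper(0)
ctrl.movep(T(200),O)
ctrl.move_straight(T(55),speed=100)
f0=ctrl.sense()['ft_force'];print(f0)
h=ctrl.move_straight(T(42.6),speed=15,stop_force=15)
q=ctrl.sense();print(h,q['tool_pos'][2]-14*np.cos(s),q['ft_force']-f0)
ctrl.hold(.3);q=ctrl.sense();print(q['tool_pos'][2]-14*np.cos(s),q['ft_force']-f0,q['time'],q['opening'])
cv2.imwrite('pics/side3.png',cv2.resize(ctrl.snapshot('side')[200:360,150:350],(750,600))[:,:,::-1])
E
```

```text
[-0.10078275  0.75707354  0.19622953]
False 43.780714121039544 [-3.17259057  0.83689634 11.03764282]
43.76521668142936 [-3.9308526   1.50899955 10.66397999] 28.15 0.11735766783426636
```

View pics/side3.png

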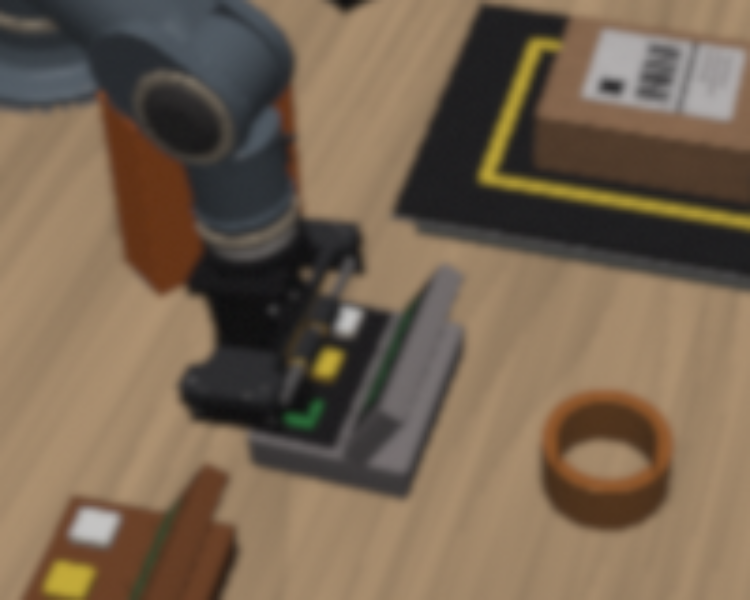

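The picture shows the fingertip on the green key of the grey display at about (300,410). The force reads 11 N and the tip corner is at about 42.5 mm, so the key is bottomed. The yellow key at (328,364) is clear. Next I withdraw, check again and hand in.

```bash
python3 - <<'E'
from h import *
p=ctrl.sense()['tool_pos']
ctrl.move_straight([p[0],p[1],p[2]+150],speed=100)
ctrl.movep([380,-560,260],[180,0,180])
ctrl.hold(.3)
q=ctrl.sense();print(q['time'],q['ft_force'])
c=ctrl.camera_info('top');im=ctrl.snapshot('top')
cv2.imwrite('pics/final.png',cv2.resize(im[90:300,110:410],(800,560))[:,:,::-1])
for x in carton(im,c):print(x)
E
```

```text
30.8333 [ 0.29838244  0.72210861 -0.38827262]
((615.1737060546875, -26.37213134765625), (190.5023956298828, 151.8169403076172), 2.3619251251220703)
[[-84.35010494  76.07167877]
 [-84.58351865 -75.74507206]
 [105.91867595 -76.0379177 ]
 [106.15208983  75.77883694]]
[10.78428559  0.01688244]
```

View pics/final.png

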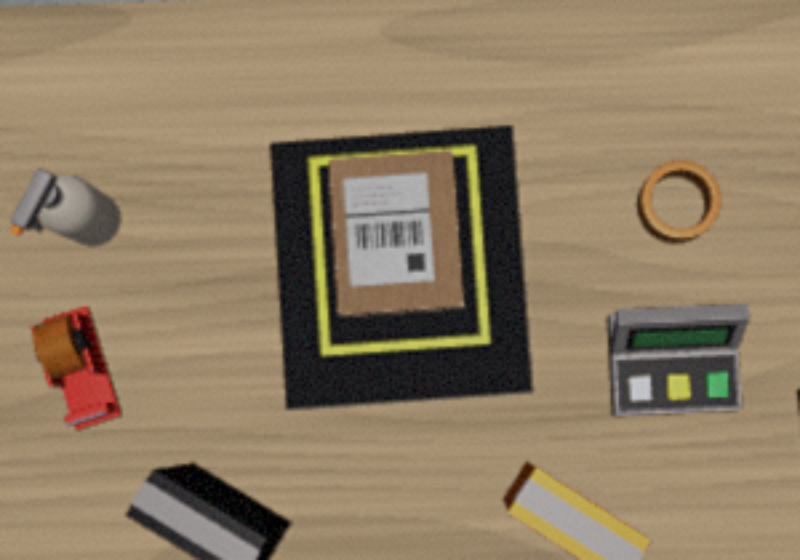

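The carton lies label up in the frame around (400,235). All three keys are free, and the sprayer, dispenser and tape roll are where they were.

```bash
python3 -c "
from station import ctrl
print(ctrl.finish_job())"
```

```text
the job is handed in; nothing more can be done
None
```

I finished the job and handed it in at about 31 s. No verdict is reported, so these are my own checks.

- **Carton:** I pushed it over high on the label side and it fell flat, label up, but about 25 mm over the frame's -y line. I then nudged it about 54 mm sideways with the open fingertips. The last top view puts its corners at x -85 to +106 mm and y ±76 mm in the frame, inside the ±125 and ±105 limits. Its position did not change between the nudge and hand-in.
- **Green key:** I pressed it with the closed fingertips to the end of its travel, at about 11 N (4 N is fully down) and a tip height of about 42.5 mm. I then withdrew, and the last view shows nothing on any key. I couldn't read the key travel directly. I steered clear of the grey and yellow keys.
- **Other objects:** The dispenser, sprayer and tape roll look unmoved by eye in the before and after pictures. I didn't measure them.
- **One disagreement:** Two estimates of the carton's starting angle differed by about 2 degrees, from its far edge and its outline. This made no difference, since the nudge squared it up.

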